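# Find the wheel hub and tip it out of its lidded bin

## Task

One of the two blue lidded tip bins holds a wheel hub (a spool with red flanges): open lids one at a time to find it. Swing that bin's lid right back until it snaps past its detent and stays, and only then push the bin over by its yellow side bar so that the hub rolls out into the bin's own catch tray; leave the bin tipped and its lid back. Do not touch the hub or the block in the other bin with the robot, do not tip the other bin, and do not disturb the other things on the bench.

Things in the scene. Friction and masses are not known exactly. Their poses are not given: they have to be found in the camera images.
- stand_one: fixed steel stand of tip bin one (the two blue bins look alike), 325 x 150 mm. Origin on the table under the bin's pivot; x points away from the catch tray, z up (positions below: mm in this frame, bin upright). Tray: x -205 to 6, y -75 to 75, walls 4 thick up to z 34, floor z 4. Pivot axis along y at x 0, z 60; cheeks at y +-63 up to z 76.
- bin_one (a joint): tip angle of bin one, rad: 0 upright, grows as its top goes over towards the tray (stand -x), stop 1.9. Stiff damped hinge (0.2 N m, 0.15 N m s/rad); past about 1.4 it goes on over slowly by itself; it stays over. Pushing the bar takes up to 10 N. Bin: open steel box, x 0 to 100, y -55 to 55, z 60 to 125, wall 4, 0.5 kg.
- bin_one_in (a point): centre of the inner floor of bin one, at stand (50, 0, 64) when upright; turns with the bin
- bin_one_bar (a point): point to push on bin one's yellow push bar: round, 12 mm thick, sticking out 100 mm sideways (stand y 55 to 155) from an arm on the bin's side. The point is on its axis at stand (60, 120, 160). Pushed towards -x from behind, the bar goes over and down in an arc of radius 117 about the pivot, ending near x -114, z 84.
- lid_one (a joint): angle of bin one's lid relative to the bin, rad: 0 shut, stop 2.6. An over-centre spring (peak at 1.65 rad, up to 0.2 N m; lid 0.12 kg) snaps it shut below the peak; beyond the peak it snaps the lid back to 2.6 and holds it there, even with the bin tipped. Lid plate 100 x 110 x 5 mm.
- lid_one_hinge (a point): middle of lid one's hinge axis (along y), on the bin's rim far from the tray: stand (100, 0, 126). The shut lid reaches from here 100 mm towards -x; opening swings it up and back to +x.
- lid_one_tab (a point): middle of the yellow tab on lid one's free edge, at stand (-8, 0, 138.5) when shut. Tab 60 mm wide (y), 28 long, 4 thick, raked 45 degrees up and outwards (x 2 to -18, z 128 to 148), so that a fingertip gets under it from the tray side.
- stand_two: fixed steel stand of tip bin two (the two blue bins look alike), 325 x 150 mm. Origin on the table under the bin's pivot; x points away from the catch tray, z up (positions below: mm in this frame, bin upright). Tray: x -205 to 6, y -75 to 75, walls 4 thick up to z 34, floor z 4. Pivot axis along y at x 0, z 60; cheeks at y +-63 up to z 76.
- bin_two (a joint): tip angle of bin two, rad: 0 upright, grows as its top goes over towards the tray (stand -x), stop 1.9. Stiff damped hinge (0.2 N m, 0.15 N m s/rad); past about 1.4 it goes on over slowly by itself; it stays over. Pushing the bar takes up to 10 N. Bin: open steel box, x 0 to 100, y -55 to 55, z 60 to 125, wall 4, 0.5 kg.
- bin_two_in (a point): centre of the inner floor of bin two, at stand (50, 0, 64) when upright; turns with the bin
- bin_two_bar (a point): point to push on bin two's yellow push bar: round, 12 mm thick, sticking out 100 mm sideways (stand y 55 to 155) from an arm on the bin's side. The point is on its axis at stand (60, 120, 160). Pushed towards -x from behind, the bar goes over and down in an arc of radius 117 about the pivot, ending near x -114, z 84.
- lid_two (a joint): angle of bin two's lid relative to the bin, rad: 0 shut, stop 2.6. An over-centre spring (peak at 1.65 rad, up to 0.2 N m; lid 0.12 kg) snaps it shut below the peak; beyond the peak it snaps the lid back to 2.6 and holds it there, even with the bin tipped. Lid plate 100 x 110 x 5 mm.
- lid_two_hinge (a point): middle of lid two's hinge axis (along y), on the bin's rim far from the tray: stand (100, 0, 126). The shut lid reaches from here 100 mm towards -x; opening swings it up and back to +x.
- lid_two_tab (a point): middle of the yellow tab on lid two's free edge, at stand (-8, 0, 138.5) when shut. Tab 60 mm wide (y), 28 long, 4 thick, raked 45 degrees up and outwards (x 2 to -18, z 128 to 148), so that a fingertip gets under it from the tray side.
- hub: wheel hub: spool 80 mm long along its own y, aluminium barrel 26 mm in diameter between two red flanges 44 mm in diameter and 8 mm thick, about 0.25 kg. Origin at its middle. It starts lying unseen in one of the two bins, axis within 0.1 rad of the stand's y; it rolls freely about its length.
- bracket: black and steel rubber mounting block 45 x 70 x 38 mm, origin at the centre of its underside, lying in the bin that does not hold the hub.
- jar: amber jar 48 mm in diameter, 70 mm high, stands between the two bins; origin under it
- wrench: steel wrench 180 mm long lying in front, between the trays; origin under its middle
- can_red: red spray can 64 mm in diameter, 190 mm high, stands behind; origin under it
- can_green: green spray can 64 mm in diameter, 170 mm high, stands at the right; origin under it
- carton: cardboard carton 90 x 150 x 80 mm behind on the left; origin under it
- drill: yellow and black cordless drill lying on its side behind, about 180 x 200 x 60 mm; origin under the motor housing
- screwdriver: screwdriver 200 mm long lying at the right; origin under its middle

How it is judged (in metres and radians):
On the way, in this order (a step that is already met when the one before it is completed fails the run):
1. the lid of the bin holding the hub is fully back, past its detent (over 2.4 rad), the bin still upright with the hub in it (((x of hub in the frame of bin_one_in between -0.055 and 0.055 m and y of hub in the frame of bin_one_in between -0.06 and 0.06 m and z of hub in the frame of bin_one_in between -0.01 and 0.05 m and value of joint lid_one above 2.4 rad and value of joint bin_one below 0.12 rad) or (x of hub in the frame of bin_two_in between -0.055 and 0.055 m and y of hub in the frame of bin_two_in between -0.06 and 0.06 m and z of hub in the frame of bin_two_in between -0.01 and 0.05 m and value of joint lid_two above 2.4 rad and value of joint bin_two below 0.12 rad))), for 0.2 s.
2. that bin is tipped over (past 1.4 rad) with its lid still back (((value of joint bin_one above 1.4 rad and value of joint lid_one above 2.2 rad) or (value of joint bin_two above 1.4 rad and value of joint lid_two above 2.2 rad))), for 0.1 s.
At the end, for the whole second after the job is handed in: The hub lies at rest (under 0.05 m/s) in the catch tray of the bin it was in (its middle inside the tray walls, less than 45 mm above the table); that bin is tipped past 1.4 rad with its lid more than 2.2 rad back; the other bin is upright (under 0.12 rad) with the block still in it (((x of hub in the frame of stand_one between -0.2 and -0.005 m and y of hub in the frame of stand_one between -0.07 and 0.07 m and z of hub in the frame of stand_one below 0.045 m and linear speed of hub below 0.05 m/s and value of joint bin_one above 1.4 rad and value of joint lid_one above 2.2 rad and value of joint bin_two below 0.12 rad and x of bracket in the frame of bin_two_in between -0.055 and 0.055 m and y of bracket in the frame of bin_two_in between -0.06 and 0.06 m and z of bracket in the frame of bin_two_in between -0.01 and 0.05 m) or (x of hub in the frame of stand_two between -0.2 and -0.005 m and y of hub in the frame of stand_two between -0.07 and 0.07 m and z of hub in the frame of stand_two below 0.045 m and linear speed of hub below 0.05 m/s and value of joint bin_two above 1.4 rad and value of joint lid_two above 2.2 rad and value of joint bin_one below 0.12 rad and x of bracket in the frame of bin_one_in between -0.055 and 0.055 m and y of bracket in the frame of bin_one_in between -0.06 and 0.06 m and z of bracket in the frame of bin_one_in between -0.01 and 0.05 m))); the robot touches nothing.
It fails at once if bin one is tipped (over 0.25 rad) while its lid is not fully back (under 2.2 rad) (value of joint bin_one above 0.25 rad and value of joint lid_one below 2.2 rad).
It fails at once if bin two is tipped (over 0.25 rad) while its lid is not fully back (under 2.2 rad) (value of joint bin_two above 0.25 rad and value of joint lid_two below 2.2 rad).
It fails at once if the bin holding the block is tipped (over 0.25 rad) ((value of joint bin_one above 0.25 rad and x of bracket in the frame of bin_one_in between -0.055 and 0.055 m and y of bracket in the frame of bin_one_in between -0.06 and 0.06 m and z of bracket in the frame of bin_one_in between -0.01 and 0.05 m) or (value of joint bin_two above 0.25 rad and x of bracket in the frame of bin_two_in between -0.055 and 0.055 m and y of bracket in the frame of bin_two_in between -0.06 and 0.06 m and z of bracket in the frame of bin_two_in between -0.01 and 0.05 m)).
It fails at once if the robot touches the hub or the block (over 1 N) (contact force between any of the fingers, the arm and hub above 1 N or contact force between any of the fingers, the arm and bracket above 1 N).
It fails at once if a bystander is moved by more than 30 mm (distance of any of jar, wrench, can_red, can_green, carton, drill, screwdriver from where it was at the start of the episode above 0.03 m).
It also fails if it takes over 67 s, if anything falls off the work surface, if the arm or the gripper's body presses on something with over 40 N, if the wrist force passes 120 N, or if a joint passes its speed limit or range.

## Robot

A 7-joint arm with a two-finger parallel gripper is mounted at the origin on the work surface. World frame = base frame: x ahead of the robot, y to its left, z up, the work surface at z = 0. Lengths are in mm, angles in rad, forces in N, time in s.
With the tool pointing down it reaches from about 400 to 875 mm from the base axis. Payload 19.3 kg.
Tool frame: the origin (TCP) lies at the very end of the fingers, on their centre line; the grasp point (between the pads) lies 19 mm behind it (grip_point_offset is the z of the grasp point in the tool frame, in mm); z points along the fingers, y is the line along which they close (so a half turn about z gives the same grasp; the last joint's range is limited). The gripper opens to 85 mm and grips with 20 to 120 N. Pads are 22 mm wide; open, the fingers measure 114 mm over their backs; the gripper's body (76 mm by 85 mm) begins 54 mm behind the grasp point. The pads swing forward as they close: fully open they stand 13 mm farther back than shut.
Start: joints at [1.049, 0.521, -0.036, 1.599, 0.021, 1.021, -0.113], TCP at [272.838, -562.293, 210.591] pointing down, gripper open.
Joint ranges: [-2.91, 2.91], [-0.3, 2.13], [-1.5, 1.42], [0.17, 2.43], [-1.26, 4.41], [0.16, 1.93], [-2.52, 2.52]. Speed limits (rad/s): [1.89, 1.89, 2.39, 2.39, 3.01, 3.01, 3.01].

## Interface

Orientations are given as a 3x3 rotation matrix whose columns are the frame's x, y, z axes.
In Python, from workcell import movep, movel, goto_joints, open_gripper, clamp, wait, inverse_kinematics, read_state, camera, PlanningError, finish_job, grip_point_offset gives the robot as it stands. Calls block until the motion is done:
- movep(position, orientation): joint-space move of the TCP to a pose.
- movel(position, frame=None, max_speed=150, guard=None): straight line of the TCP; frame=None keeps the orientation; max_speed is the mean speed in mm/s. With guard (N) it stops when the force on the tool has changed by that much, and returns True; else False.
- goto_joints(angles): joint-space move.
- open_gripper() and clamp(): open the fingers fully, or close them until they stop; the grip force is fixed at half the most.
- wait(seconds).
- inverse_kinematics(position, orientation): joint angles nearest the present ones, or None.
- read_state(): the state.
- camera(name): name is "scene" or "top" or "wrist"; returns a dict with "image" (420x560x3 uint8, blue, green, red), "range_z" (420x560 float32, mm along the optical axis (not along the pixel's ray), 0 where there is no reading), "fx", "fy", "cx", "cy" (pixels), "cam_to_world" (4x4, takes a point from camera to world coordinates). Camera axes: x right, y up, looking along -z (the intrinsics and any distortion apply to the point x, -y, -z); pixel columns grow to the right and rows downward; lengths in mm; the calibration is good to about 2 mm. A picture is of the moment at which its call begins.
A pose or a line that the arm cannot do raises PlanningError and nothing moves.
- finish_job(): hands the job in; it is judged then, once.
The state is a dict: "time": time; "qpos": joint angles; "qvel": joint speeds; "joint_efforts": joint torques, N m; "eef_pos": TCP position; "tool_rot": TCP orientation; "ft_force": force on the tool from outside, world axes, zero at the start; "torque": the same for the moment, N m; "finger_gap": finger opening in mm; "gripper_force": force on a finger pad.
Only numpy, scipy, OpenCV 4.12 (cv2) and the standard library are available. Lean on these libraries where they do the work, as an engineer would, in place of code of your own. Each camera call takes 0.05 s, during which the arm holds its last target. There are 200 camera calls.

## Working session

There is one attempt and no reset: what is moved stays moved. The work goes in short steps, each a Python script; the robot and the scene stay as the last script left them, time stands still between calls to the robot, and variables do not carry over. Pictures are saved under pics/ and viewed, at most 10 in all, crops included, and the job is handed in when it is done.

```bash
ls; mkdir -p pics; python3 - <<'E'
from workcell import *
import cv2,numpy as np
s=read_state();print(s['time'],s['eef_pos'])
ims=[]
for n in("scene","top"):
    c=camera(n);np.savez(n+'.npz',**c);cv2.imwrite(f'pics/{n}0.png',c['image']);print(n,c['fx'],c['cx'],c['cy'],[k for k in c],np.round(c['cam_to_world'],3).tolist(),(c['range_z']>0).mean())
E
```

```text
pics
0.0 [ 272.68712014 -561.986241    210.0438564 ]
scene 406.4785365798296 283.48080278121864 208.4453913217246 ['image', 'range_z', 'fx', 'fy', 'cx', 'cy', 'cam_to_world'] [[0.684, -0.447, 0.576, 1229.927], [0.729, 0.405, -0.551, -718.0], [0.013, 0.797, 0.604, 856.636], [0.0, 0.0, 0.0, 1.0]] 0.9850807823129252
top 390.0397455401166 278.68473294870586 203.66876167060545 ['image', 'range_z', 'fx', 'fy', 'cx', 'cy', 'cam_to_world'] [[0.02, 0.995, -0.097, 442.192], [-1.0, 0.02, 0.003, -64.859], [0.005, 0.097, 0.995, 1240.967], [0.0, 0.0, 0.0, 1.0]] 0.9960926870748299
```

View pics/top0.png

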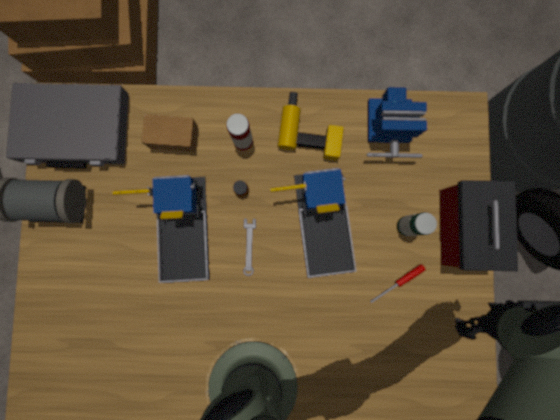

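View pics/scene0.png

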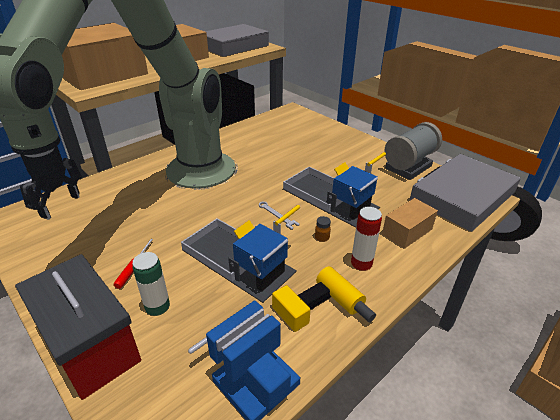

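The top view shows two bins, with lids at about (173,195) and (324,190). Their trays face the robot and their bars point left (+y). The scene view agrees, and also shows the jar, cans and drill nearby.

```bash
cat > h.py <<'E'
import numpy as np,cv2
def cast(c,uv,z):
    uv=np.atleast_2d(np.asarray(uv,float));T=c['cam_to_world']
    d=np.c_[(uv[:,0]-c['cx'])/c['fx'],-(uv[:,1]-c['cy'])/c['fy'],-np.ones(len(uv))]@T[:3,:3].T
    t=(np.broadcast_to(z,len(uv))-T[2,3])/d[:,2]
    return T[:3,3]+d*t[:,None]
def cloud(c):
    v,u=np.mgrid[0:420,0:560];r=c['range_z'];T=c['cam_to_world']
    p=np.stack([(u-c['cx'])/c['fx']*r,-(v-c['cy'])/c['fy']*r,-r],-1)
    return p@T[:3,:3].T+T[:3,3]
def hsv(c): return cv2.cvtColor(c['image'],cv2.COLOR_BGR2HSV)
E
python3 - <<'E'
from h import *
for n in("top","scene"):
    c=dict(np.load(n+'.npz'));P=cloud(c);H=hsv(c)
    blue=cv2.inRange(H,(100,120,40),(125,255,255))>0
    yel=cv2.inRange(H,(20,150,80),(35,255,255))>0
    for name,(x0,x1,y0,y1) in dict(L=(400,680,60,420),R=(400,680,-330,60)).items():
        box=(P[...,0]>x0)&(P[...,0]<x1)&(P[...,1]>y0)&(P[...,1]<y1)
        m=blue&box&(P[...,2]>118)&(P[...,2]<140)
        v,u=np.nonzero(m);w=cast(c,np.c_[u,v],131.)
        print(n,name,'lid n',m.sum(),'zmed',np.median(P[m][:,2]),'ctr',w.mean(0).round(1),'rect',cv2.minAreaRect(w[:,:2].astype(np.float32)))
        m=yel&box&(P[...,2]>100);k,lab,st,ce=cv2.connectedComponentsWithStats(m.astype(np.uint8))
        for i in range(1,k):
            if st[i,4]<12: continue
            v,u=np.nonzero(lab==i);z=P[lab==i][:,2];w=cast(c,np.c_[u,v],np.median(z))
            l=cv2.fitLine(w[:,:2].astype(np.float32),2,0,.01,.01).ravel()
            print('   yel',st[i].tolist(),'z',np.percentile(z,[5,50,95]).round(1),'ctr',w.mean(0).round(1),'dir',np.degrees(np.arctan2(l[1],l[0])).round(1),'lo',w.min(0).round(),'hi',w.max(0).round())
        if n=='top':
            m=box&(P[...,2]>24)&(P[...,2]<42)&(H[...,1]<110)
            v,u=np.nonzero(m);w=cast(c,np.c_[u,v],34.);w=w[w[:,0]<np.inf]
            print('   wall',m.sum(),cv2.minAreaRect(w[:,:2].astype(np.float32)))
E
```

```text
top L lid n 1216 zmed 129.39128328397283 ctr [571.5 236.4 131. ] rect ((570.0300903320312, 237.6201171875), (97.33618927001953, 112.62806701660156), 4.492187976837158)
   yel [112, 189, 38, 6, 157] z [158.6 163.1 166.9] ctr [573.3 345.3 163.1] dir -85.4 lo [565. 293. 163.] hi [581. 395. 163.]
   yel [160, 211, 23, 8, 138] z [133.5 142.2 149.4] ctr [512.4 234.3 142.2] dir -84.2 lo [502. 204. 142.] hi [523. 265. 142.]
   wall 177 ((474.38311767578125, 175.59107971191406), (155.5399932861328, 282.6571960449219), 22.322784423828125)
top R lid n 1189 zmed 130.08250268217807 ctr [ 598.6 -196.9  131. ] rect ((597.18017578125, -196.80479431152344), (97.12026977539062, 109.78019714355469), 8.188918113708496)
   yel [270, 184, 35, 8, 146] z [159.2 163.6 167.1] ctr [593.4 -90.5 163.6] dir -81.4 lo [ 582. -138.  164.] hi [604. -43. 164.]
   yel [317, 204, 22, 9, 134] z [133.  142.1 149.2] ctr [ 540.3 -206.3  142.1] dir -81.7 lo [ 528. -237.  142.] hi [ 552. -177.  142.]
   wall 184 ((489.4468688964844, -120.6856689453125), (369.9135437011719, 173.7019805908203), 86.39002990722656)
scene L lid n 
[... 153 characters left out ...]
5)
   yel [367, 152, 19, 14, 67] z [159.5 164.7 167.7] ctr [576.4 338.6 164.7] dir -85.0 lo [567. 283. 165.] hi [586. 396. 165.]
   yel [334, 162, 15, 13, 102] z [133.1 140.9 149.2] ctr [513.8 233.2 140.9] dir -71.1 lo [493. 195. 141.] hi [533. 275. 141.]
scene R lid n 1076 zmed 131.16959093690764 ctr [ 601.6 -205.3  131. ] rect ((604.3770751953125, -202.88677978515625), (108.96639251708984, 119.17280578613281), 8.177892684936523)
   yel [275, 205, 25, 20, 117] z [159.8 164.5 167.1] ctr [596.3 -96.9 164.5] dir -81.3 lo [ 583. -148.  164.] hi [609. -44. 164.]
   yel [234, 220, 20, 19, 184] z [132.4 140.8 149.2] ctr [ 541.8 -208.4  140.8] dir -71.1 lo [ 521. -241.  141.] hi [ 563. -173.  141.]
```

```bash
cat >> h.py <<'E'
BINS={'L':((521,235),np.radians(4.6)),'R':((548.5,-204),np.radians(8.3))}
def fr(b):
    (x,y),a=BINS[b];c,s=np.cos(a),np.sin(a)
    return np.array([x,y,0.]),np.array([[c,-s,0],[s,c,0],[0,0,1.]])
def W(b,p):
    o,R=fr(b);return o+R@np.asarray(p,float)
def tool(b,pitch,sgn):
    "tool z in the stand xz plane, pitch rad below horizontal; tool y = sgn*stand y"
    z=np.array([np.cos(pitch),0,-np.sin(pitch)]);y=np.array([0,sgn,0.])
    return fr(b)[1]@np.c_[np.cross(y,z),y,z]
def openpath():
    out=[]
    for a in np.radians([0,12,25,40,58,76,94,112]):
        R=105 if a<.25 else 105-18*(a-.2)/1.7
        out.append((100-R*np.cos(a),0,126+R*np.sin(a)-12-(4 if a==0 else 0)))
    return out
E
python3 - <<'E'
from h import *
from workcell import *
for b in'RL':
  for pt in(0,.25,.5):
    for s in(1,-1):
      T=tool(b,pt,s);r=[]
      for p in [(-110,0,260),(-60,0,108)]+openpath(): 
        q=inverse_kinematics(W(b,p),T);r.append(q)
      print(b,pt,s,[q is not None for q in r].count(True),[None if r[i] is None else np.round(r[i],2).tolist() for i in(1,2,-1)])
  for s in(1,-1):
    print(b,'bar',s,[(lambda q:None if q is None else np.round(q,2).tolist())(inverse_kinematics(W(b,p),tool(b,np.pi/2,s))) for p in[(100,120,240),(100,120,140),(-75,120,107)]])
E
```

```text
R 0 1 9 [[2.11, 2.06, -1.3, 2.35, 2.73, 0.2, 0.95], [1.9, 2.0, -1.3, 2.3, 3.31, 0.31, 0.34], [1.42, 1.56, -1.29, 2.2, 3.59, 0.69, -0.37]]
R 0 -1 9 [[2.11, 2.06, -1.3, 2.35, 2.73, 0.2, -2.19], [0.76, 1.24, -0.04, 2.35, 4.08, 1.82, 1.95], [0.17, 1.07, 0.38, 2.26, 3.64, 1.86, 1.35]]
R 0.25 1 6 [None, [1.72, 1.61, -1.29, 2.39, 3.15, 0.54, 0.11], [1.36, 1.26, -1.28, 2.22, 3.19, 0.64, -0.35]]
R 0.25 -1 6 [None, [1.44, 1.22, -0.88, 2.4, 3.79, 0.83, 2.39], [1.25, 1.08, -1.08, 2.23, 3.44, 0.71, 2.4]]
R 0.5 1 8 [None, [1.58, 1.26, -1.28, 2.39, 2.86, 0.56, -0.01], [1.3, 1.01, -1.27, 2.17, 2.71, 0.47, -0.2]]
R 0.5 -1 8 [None, [1.32, 0.95, -0.87, 2.4, 3.51, 0.65, 2.29], [1.19, 0.86, -1.07, 2.17, 3.08, 0.44, 2.46]]
R bar 1 [[0.51, 0.61, -0.77, 1.51, 0.44, 1.2, 1.38], [0.5, 0.72, -0.75, 1.61, 0.55, 1.03, 1.3], [0.64, 0.52, -0.73, 2.07, 0.52, 0.74, 1.3]]
R bar -1 [[0.13, 0.51, -0.17, 1.54, 0.09, 1.1, -1.48], [0.11, 0.61, -0.13, 1.63, 0.1, 0.9, -1.49], [0.2, 0.44, -0.16, 2.09, 0.11, 0.62, -1.46]]
L 0 1 3 [None, None, [-1.24, 1.19, 0.58, 2.34, 2.37, 1.38, -2.16]]
L 0 -1 3 [None, None, [-1.24, 1.19, 0.58, 2.34, 2.37, 1.38, 0.98]]
L 0.25 1 3 [None, None, [-0.56, 0.77, -0.24, 2.34, 2.45, 1.39, -1.4]]
L 0.25 -1 2 [None, None, [-0.56, 0.77, -0.24, 2.34, 2.45, 1.39, 1.74]]
L 0.5 1 3 [None, None, [-0.02, 0.74, -0.9, 2.24, 2.25, 1.21, -0.85]]
L 0.5 -1 3 [None, None, [-0.2, 0.65, -0.66, 2.25, 2.26, 1.09, 2.15]]
L bar 1 [[-0.07, 0.85, -1.1, 1.27, 0.74, 1.44, 0.55], [-0.13, 0.88, -0.9, 1.38, 0.7, 1.21, 0.56], [0.02, 0.91, -1.27, 1.83, 0.95, 1.18, 0.07]]
L bar -1 [[-0.29, 0.7, -0.59, 1.29, 0.38, 1.27, -2.37], [-0.37, 0.76, -0.44, 1.39, 0.34, 1.06, -2.35], [-0.9, 0.56, 0.17, 1.88, -0.14, 0.72, -2.14]]
```

```bash
cat >> h.py <<'E'
def tool2(pitch,az,sgn):
    "stand-frame tool axes"
    z=np.array([np.cos(pitch)*np.cos(az),np.cos(pitch)*np.sin(az),-np.sin(pitch)]);y=sgn*np.array([-np.sin(az),np.cos(az),0.])
    return np.c_[np.cross(y,z),y,z]
def path(Rt):
    "stand TCP points: pre, under tab, then arc"
    C=np.array([[i*11,j*14.5,0] for i in(-1,1) for j in(-1,1)])@Rt.T
    out=[]
    for a in np.radians([-4,8,20,33,48,63,79,95,112]):
        R=106 if a<.8 else 106-16*(a-.8)/1.15
        aa=max(a,np.pi/4);n=np.array([np.sin(aa),0,np.cos(aa)])
        k=C[np.argmax(C@n)]
        out.append(np.array([100-R*np.cos(a)-k[0],0,126+R*np.sin(a)-k[2]]))
    return [out[0]-Rt[:,2]*80]+out
E
python3 - <<'E'
from h import *
from workcell import *
lo=np.array([-2.91,-.3,-1.5,.17,-1.26,.16,-2.52]);hi=np.array([2.91,2.13,1.42,2.43,4.41,1.93,2.52])
for b in'RL':
  res=[]
  for pt in(.6,.8,.9):
    for az in np.radians([-75,-50,-25,0,25,50,75]):
      for s in(1,-1):
        T=tool2(pt,az,s);Q=[inverse_kinematics(W(b,p),fr(b)[1]@T) for p in path(T)]
        n=sum(q is not None for q in Q)
        if n<len(Q): res.append((n,9,0,pt,round(np.degrees(az)),s,'','')); continue
        Q=np.array(Q);res.append((n,abs(np.diff(Q,axis=0)).max().round(2),np.minimum(Q-lo,hi-Q).min().round(2),pt,round(np.degrees(az)),s,Q[0].round(2).tolist(),Q[-1].round(2).tolist()))
  res.sort(key=lambda r:(-r[0],r[1]))
  print(b);[print(r) for r in res[:7]]
E
```

```text
R
(10, np.float64(0.14), np.float64(0.03), 0.6, 50, 1, [0.67, 0.81, 0.32, 1.77, -1.12, 1.41, -2.05], [0.44, 0.8, 0.27, 1.59, -1.23, 1.33, -2.35])
(10, np.float64(0.14), np.float64(0.03), 0.8, 50, 1, [0.57, 0.68, 0.33, 1.81, -1.01, 1.24, -2.2], [0.34, 0.73, 0.33, 1.58, -1.09, 1.22, -2.49])
(10, np.float64(0.14), np.float64(0.0), 0.9, 50, 1, [0.51, 0.62, 0.34, 1.83, -0.95, 1.16, -2.29], [0.18, 0.74, 0.53, 1.58, -1.11, 1.26, -2.52])
(10, np.float64(0.16), np.float64(0.12), 0.8, 75, 1, [0.53, 0.83, 0.31, 1.48, -0.79, 1.5, -2.12], [0.35, 0.88, 0.31, 1.23, -0.9, 1.56, -2.4])
(10, np.float64(0.16), np.float64(0.08), 0.9, 75, 1, [0.49, 0.76, 0.31, 1.53, -0.74, 1.42, -2.17], [0.32, 0.84, 0.31, 1.26, -0.83, 1.49, -2.44])
(10, np.float64(0.17), np.float64(0.58), 0.6, 50, -1, [1.27, 0.84, -0.58, 1.74, -0.6, 1.02, 0.66], [0.99, 0.85, -0.62, 1.56, -0.66, 0.95, 0.42])
(10, np.float64(0.17), np.float64(0.61), 0.9, 75, -1, [0.99, 0.78, -0.52, 1.5, -0.25, 1.25, 0.55], [0.76, 0.86, -0.54, 1.22, -0.26, 1.32, 0.32])
L
(10, np.float64(0.16), np.float64(0.18), 0.8, -50, 1, [-0.34, 0.88, -1.16, 1.92, 1.25, 
[... 233 characters left out ...]
loat64(0.13), 0.9, -50, -1, [-0.22, 0.89, -1.28, 1.92, 1.25, 1.74, 1.99], [-0.06, 0.97, -1.28, 1.63, 1.46, 1.76, 2.39])
(10, np.float64(0.17), np.float64(0.07), 0.6, -50, 1, [-0.54, 0.93, -0.97, 1.91, 1.27, 1.84, -1.32], [-0.45, 0.82, -0.68, 1.69, 1.37, 1.58, -0.9])
(10, np.float64(0.18), np.float64(0.23), 0.9, -25, 1, [-0.22, 0.6, -1.1, 2.2, 1.33, 1.28, -0.9], [-0.2, 0.6, -0.75, 1.87, 1.32, 1.05, -0.47])
(10, np.float64(0.2), np.float64(0.15), 0.6, 75, -1, [0.77, 0.78, -0.86, 2.15, -0.93, 0.51, 0.77], [0.51, 0.79, -0.83, 1.77, -0.71, 0.61, 0.32])
(10, np.float64(0.21), np.float64(0.01), 0.6, -75, -1, [-0.67, 0.95, -0.66, 1.53, 0.98, 1.83, 1.85], [-0.49, 0.95, -0.66, 1.29, 1.18, 1.88, 2.21])
```

```bash
cat >> h.py <<'E'
def openlid(b,pt,az,s,via,n0=0):
    from workcell import movep,movel,clamp,read_state,camera
    Rt=tool2(pt,az,s);T=fr(b)[1]@Rt;P=[W(b,p) for p in path(Rt)]
    clamp();movep(via,T);movep(P[0],T)
    f0=read_state()['ft_force']
    for i,p in enumerate(P[1:]):
        g=movel(p,max_speed=100 if i else 60,guard=18);st=read_state()
        print(i,g,(st['eef_pos']-p).round(1),(st['ft_force']-f0).round(1),round(st['time'],1))
        if g: break
    for n in('scene','top'):
        c=camera(n);np.savez(f'{n}_{b}.npz',**c);cv2.imwrite(f'pics/{n}_{b}.png',c['image'])
E
python3 - <<'E'
from h import *
openlid('R',.6,np.radians(50),-1,np.array([400,-330,330.]))
a=cv2.imread('pics/scene_R.png')[140:320,150:400];cv2.imwrite('pics/cropR.png',cv2.resize(a,None,fx=3,fy=3))
E
```

```text
0 False [-0.  -0.4  0.1] [ 0.6 -0.4 -0.3] 4.2
1 False [ 0.1 -0.3  0.4] [ 1.9 -0.2 -0.8] 4.6
2 False [ 0.3 -0.   0.5] [ 0.9 -0.2 -0.5] 5.0
3 False [0.3 0.1 0.4] [ 0.7 -0.   0.6] 5.3
4 False [ 0.   0.1 -0.1] [1.5 0.4 0.1] 5.8
5 False [ 0.2  0.4 -0. ] [ 0.7 -0.9 -0.3] 6.2
6 False [-0.1  0.3 -0.2] [ 0.6  0.3 -0.4] 6.6
7 False [-0.2  0.2 -0.3] [0.5 0.5 0.4] 7.0
8 False [-0.   0.4 -0.3] [ 0.5 -1.1 -0.6] 7.5
```

View pics/cropR.png

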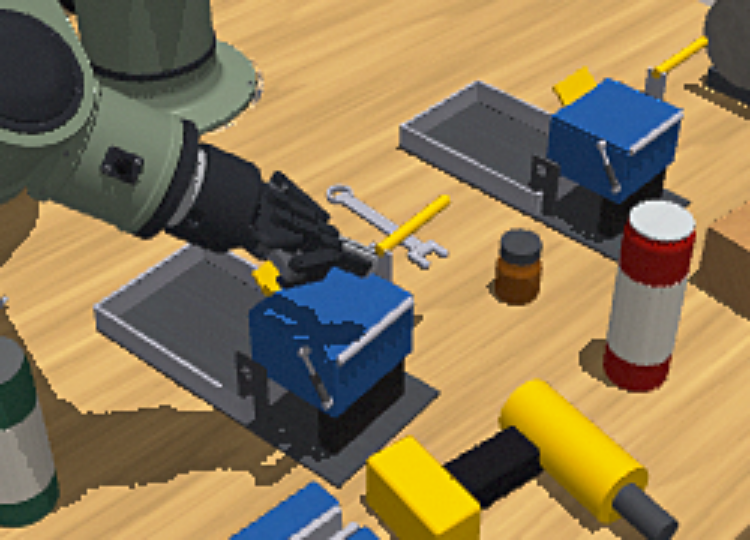

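The crop shows lid R, at about (330,320), still shut with the gripper above it. The tip slid off the tab's outer edge, so the finger is slimmer than I assumed. I'll touch the bin's front wall to get a reference, then lift from there.

```bash
cat >> h.py <<'E'
def openlid2(b,pt,az,s,via):
    from workcell import movep,movel,clamp,read_state,camera,wait
    Rt=tool2(pt,az,s);T=fr(b)[1]@Rt;o,R=fr(b)
    inv=lambda:R.T@(read_state()['eef_pos']-o)
    q=inv();clamp()
    if q[0]>-30: movel(W(b,q+[-20,0,90]),max_speed=200)
    movep(via,T)
    start=np.array([-24,0,106.]);movep(W(b,start-Rt[:,2]*80),T);movel(W(b,start),max_speed=120)
    g=movel(W(b,[0,0,106]),max_speed=25,guard=4);t=inv();print('touch',g,t.round(1))
    kx=-1-t[0]; kz=9.
    movel(W(b,t+[-1.5,0,0]),max_speed=25);f0=read_state()['ft_force']
    for i,a in enumerate(np.radians([2,10,20,33,48,63,79,95,112])):
        r=102 if a<.8 else 102-14*(a-.8)/1.15
        p=W(b,[100-r*np.cos(a)-kx,0,126+r*np.sin(a)-kz])
        g=movel(p,max_speed=80,guard=18);st=read_state()
        print(i,g,(st['eef_pos']-p).round(1),(st['ft_force']-f0).round(1),round(st['time'],1))
        if g: break
        if i==3:
            c=camera('scene');cv2.imwrite(f'pics/mid_{b}.png',c['image'])
            m=cv2.inRange(hsv(c),(20,150,80),(35,255,255))>0;X=cloud(c);d=np.linalg.norm(X[...,:2]-W(b,[10,0,0])[:2],axis=-1)
            z=X[...,2][m&(d<45)];print('tab z',np.percentile(z,[5,50,95]).round() if len(z) else None)
    wait(.3)
    for n in('scene','top'):
        c=camera(n);np.savez(f'{n}_{b}.npz',**c);cv2.imwrite(f'pics/{n}_{b}.png',c['image'])
E
python3 - <<'E'
from h import *
openlid2('R',.6,np.radians(50),-1,np.array([400,-330,330.]))
a=cv2.imread('pics/mid_R.png')[140:320,150:400];b=cv2.imread('pics/scene_R.png')[140:320,150:400];cv2.imwrite('pics/cropR2.png',cv2.resize(np.hstack([a,b]),(800,288)))
E
```

```text
touch False [ -0.2  -0.  106. ]
0 False [ 0.  -0.   0.6] [-2.6  1.1 -0.6] 12.8
1 False [0.1 0.  0.5] [-1.4  1.  -1.1] 13.2
2 False [ 0.2 -0.   0.4] [-1.7 -0.5 -0.6] 13.6
3 False [ 0.2 -0.   0.3] [-4.  -0.1 -0.4] 14.0
tab z [182. 195. 206.]
4 False [-0.2  0.1 -0.2] [-3.8 -1.1  1. ] 14.5
5 False [-0.4 -0.2 -0.3] [-4.8 -0.9  4.8] 15.0
6 False [-0.6 -0.1 -0.5] [-1.1 -0.1  2.6] 15.5
7 False [-0.1  0.3 -0.4] [-0.2  1.4 -0.3] 16.0
8 False [ 0.1  0.4 -0.3] [ 0.6  1.2 -0.1] 16.4
```

View pics/cropR2.png

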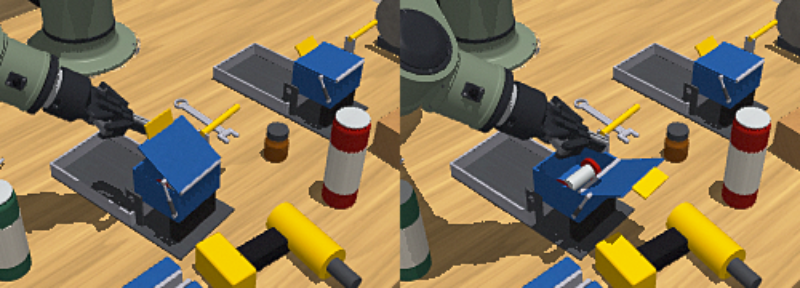

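The right half of the crop shows lid R back, with its tab at (650,182), and the hub with its red flanges in the bin at (580,172). Next I check the tab height and push the bar.

```bash
python3 - <<'E'
from h import *
from workcell import *
b='R';o,R=fr(b)
c=dict(np.load('scene_R.npz'));X=(cloud(c)-o)@R
m=(cv2.inRange(hsv(c),(20,150,80),(35,255,255))>0)&(abs(X[...,0]-200)<50)&(abs(X[...,1])<50)&(X[...,2]>110)
t=X[m].mean(0);print('tab stand',m.sum(),t.round(1))
assert m.sum()>30 and abs(t-[199,0,171]).max()<15
T=R@tool2(np.pi/2,0,-1)
movel(read_state()['eef_pos']+[0,0,110],max_speed=250)
movep(W(b,[100,122,250]),T);movel(W(b,[100,122,138]),max_speed=200)
f0=read_state()['ft_force']
for tip in [0,.2,.4,.6,.8,1.0,1.2,1.35,1.5]:
    th=np.arctan2(100,60)+tip;p=W(b,[116.6*np.cos(th)+13,122,60+116.6*np.sin(th)-22])
    g=movel(p,max_speed=60,guard=30);st=read_state();print(tip,g,(R.T@(st['ft_force']-f0)).round(1),round(st['time'],1))
    if g: break
c=camera('scene');cv2.imwrite('pics/push.png',c['image'][120:340,130:400])
E
```

```text
tab stand 232 [200.4  -3.7 173. ]
0 False [ 8.7 -0.8  5.9] 20.3
0.2 False [ 6.6  0.7 10.3] 20.9
0.4 False [ 4.   0.2 16.5] 21.4
0.6 False [ 3.8  0.2 11. ] 22.0
0.8 False [ 0.7  0.3 -0.4] 22.5
1.0 False [ 0.4 -0.3 -0.6] 23.0
1.2 False [-0.   0.2 -0.3] 23.6
1.35 False [0.9 0.3 0.1] 24.0
1.5 False [ 0.7 -0.1 -0.1] 24.5
```

View pics/push.png

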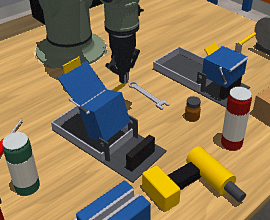

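The bin looks partly tipped, with its lid back at (90,95), and the finger is beside the bar at (120,85). Contact was lost at about 0.8 rad, so I'll measure the bar's position.

```bash
python3 - <<'E'
from h import *
from workcell import *
b='R';o,R=fr(b)
print('tcp',(R.T@(read_state()['eef_pos']-o)).round(1))
for n in('scene','top'):
    c=camera(n);X=(cloud(c)-o)@R
    m=(cv2.inRange(hsv(c),(20,150,60),(35,255,255))>0)&(abs(X[...,0])<150)&(X[...,1]<165)&(X[...,1]>62)&(X[...,2]>50)
    print(n,m.sum(),np.median(X[m],0).round(1) if m.any() else'',np.percentile(X[m],[5,95],axis=0).round(1).tolist() if m.any() else '')
    m=(cv2.inRange(hsv(c),(100,120,40),(125,255,255))>0)&(abs(X[...,0])<250)&(abs(X[...,1])<60)&(X[...,2]>50)
    print('  blue',m.sum(),np.percentile(X[m],[2,50,98],axis=0).round(0).tolist())
    cv2.imwrite(f'pics/p2{n}.png',cv2.resize(c['image'][120:300,130:400] if n=='scene' else c['image'][120:300,230:410],None,fx=2.5,fy=2.5))
E
```

```text
tcp [-82.4 122.  104.9]
scene 42 [-110.4  129.1   88.7] [[-116.7, 111.0, 82.4], [-107.4, 150.2, 92.9]]
  blue 2838 [[-163.0, -58.0, 63.0], [-57.0, -13.0, 143.0], [-2.0, 49.0, 197.0]]
top 9 [ -85.1  153.  1241. ] [[-85.1, 153.0, 1241.0], [-85.1, 153.0, 1241.0]]
  blue 1568 [[-162.0, -52.0, 89.0], [-97.0, -14.0, 151.0], [-8.0, 33.0, 199.0]]
```

View pics/p2scene.png

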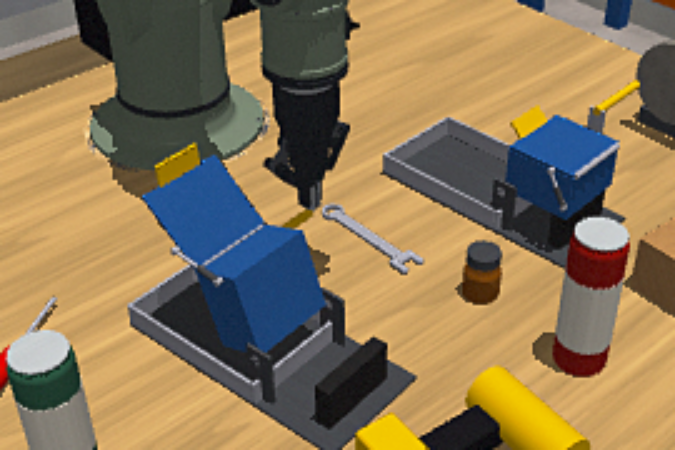

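The bin is fully over: the bar is at stand (-110, 89), against an expected (-114, 84). The lid is still back, its tab at (178,165). Next I back off and look for the hub in the tray.

```bash
python3 - <<'E'
from h import *
from workcell import *
b='R';o,R=fr(b);T=read_state()['tool_rot']
movel(W(b,[-50,122,110]),max_speed=100);movel(W(b,[-50,122,300]),max_speed=200)
# wrist view of the tray mouth from the robot-side left, looking back and down
for d in [(-150,190,260,1.0,-1.2),(-150,160,260,1.1,-1.0),(-190,120,300,1.2,-.6)]:
    ok=False
    for s in(1,-1):
        Tw=R@tool2(d[3],d[4],s)
        try: movep(W(b,d[:3]),Tw);ok=True;break
        except PlanningError as e: pass
    if ok: break
print(ok,d)
wait(1.5)
for n in('wrist','scene','top'):
    c=camera(n);X=(cloud(c)-o)@R;H=hsv(c)
    m=((cv2.inRange(H,(0,130,40),(8,255,255))|cv2.inRange(H,(172,130,40),(180,255,255)))>0)&(X[...,0]>-230)&(X[...,0]<60)&(abs(X[...,1])<80)&(X[...,2]<120)
    print(n,m.sum(),np.percentile(X[m],[5,50,95],axis=0).round(0).tolist() if m.any() else'')
    cv2.imwrite(f'pics/e_{n}.png',c['image'])
print(read_state()['time'])
E
```

```text
True (-150, 190, 260, 1.0, -1.2)
wrist 995 [[-198.0, -35.0, 8.0], [-180.0, 39.0, 34.0], [-161.0, 41.0, 46.0]]
scene 93 [[-194.0, -41.0, 9.0], [-173.0, -39.0, 32.0], [-157.0, -34.0, 48.0]]
top 13 [[-194.0, -41.0, 15.0], [-191.0, 36.0, 40.0], [-186.0, 41.0, 45.0]]
28.6667
```

View pics/e_wrist.png

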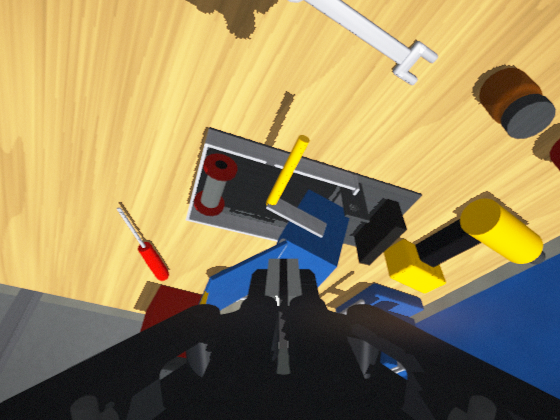

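The wrist view shows the hub lying in tray R at about (215,185). It measures stand x ≈ -179, z ≈ 26, inside the walls, and nothing touches the robot.

```bash
python3 -c "
from workcell import *
print(finish_job())"
```

```text
the job is handed in; nothing more can be done
None
```

I found the hub in the right-hand bin, snapped that bin's lid back, and tipped the bin by its bar. The hub rolled into its own catch tray, and I handed the job in at about 29 s. The first try at the lid slipped off the tab, and the other bin was left unopened.

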